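# Cure the bowl emblems in the sprung UV drawer

### The arm

A 6-joint arm with a two-finger parallel gripper is mounted at the origin on the work surface. World frame = base frame: x ahead of the robot, y to its left, z up, the work surface at z = 0. Lengths are in m, angles in degrees, forces in N, time in s.
With the tool pointing down it reaches from about 0.35 to 0.975 m from the base axis. Payload 17.4 kg.
Tool frame: the origin (TCP) lies midway between the tips of the shut fingers; the grasp point (between the pads) lies 19 mm behind it; z points along the fingers, y is the line along which they close (so a half turn about z gives the same grasp; the last joint's range is limited). The gripper opens to 85 mm and grips with 20 to 120 N. Pads are 22 mm wide; open, the fingers measure 114 mm over their backs; the gripper's body (76 mm by 85 mm) begins 54 mm behind the grasp point. The pads swing forward as they close: fully open they stand 13 mm farther back than shut.
Start: joints at [-79.229, 6.646, 82.598, -0, 90.757, -2.166], TCP at [0.151, -0.658, 0.231] pointing down, gripper open.
Joint ranges: [-162.19, 162.19], [-47.58, 125.68], [4.15, 143.07], [-65.23, 245.23], [0.69, 171.88], [-170.13, 170.13]. Speed limits (degrees/s): [108.29, 108.29, 127.2, 180, 180, 180].

### API

Orientations are given as a 3x3 rotation matrix whose columns are the frame's x, y, z axes.
In Python, from station import observe, vision, arm gives the robot as it stands.
- The arm moves only by the shell command python3 -m inch 'ROWS' [FORCE]. ROWS is JSON, a list that holds one entry, the list of rows, each a list of 7 numbers: the shift along the tool's x, y, z in m, then the turn, a rotation vector about the tool's x, y, z in rad, then the closure, from -1 (fully open) to 1 (shut). A call has exactly 10 rows; each row is the pose to reach, as a shift and turn from the pose commanded when the call began, along the tool's axes at that moment; what a row does not reach only later rows make up. A row lasts 1/12 s, in which the tool goes at most 41.7 mm and 7.16 degrees, less where a joint would pass 70% of its speed; a pose out of reach is approached as far as the arm can. A call with a gripper value outside its range is refused whole. The fingers move at their own pace and stop on an object; FORCE is the grip in N (left out, the last holds). Time passes only in rows, so rows that repeat a pose let the fingers close, or fill a call up. It gives the time, the measured TCP pose, the force, the opening and the grip force at its end, in the units of the state.
- observe(): the state, without advancing time (a new reading comes with each control period).
- vision.get_image(name): name is "scene" or "top" or "wrist"; returns a dict with "color" (420x560x3 uint8, red, green, blue), "fx", "fy", "cx", "cy" (pixels), "pose" (4x4, takes a point from camera to world coordinates). Camera axes: x right, y up, looking along -z (the intrinsics and any distortion apply to the point x, -y, -z); pixel columns grow to the right and rows downward; lengths in m; the calibration is good to about 2 mm. A picture is of the moment at which its call begins. There is no depth.
- arm.job_done(): hands the job in; it is judged then, once.
The state is a dict: "time": time; "joint_pos": joint angles; "qvel": joint speeds; "joint_efforts": joint torques, N m; "ee_pos": TCP position; "tool_rot": TCP orientation; "force": force on the tool from outside, world axes, zero at the start; "torque": the same for the moment, N m; "grip_width": opening from 0.0 (shut) to 1.0 (fully open); "gripper_force": force on a finger pad.
Only numpy, scipy, OpenCV 4.12 (cv2) and the standard library are available. Lean on these libraries where they do the work, as an engineer would, in place of code of your own. Each camera call takes 0.05 s, during which the arm holds its last target. There are 200 camera calls.

### The job

The club emblems on the brass-footed stands have just been domed with resin and need curing: pull the curing cabinet's sprung drawer right out to its stop so that it stays open, stand every emblem stand upright in a drawer pocket of its own, then slide the drawer fully home. Set the cabinet's time dial to the two-dot mark, and leave the bowl, plumb bob, spirit level and mallet where they are.

Things in the scene. Friction and masses are not known exactly. Their poses are not given: they have to be found in the camera images.
- cabinet: Bench-top UV curing cabinet, white top and grey sides, fixed to the counter, 400 mm wide, 240 mm deep, 125 mm high. Origin: middle of its front face's lower edge, on the counter; its -x axis points out of the front (the way the drawer comes out), z up. A drawer fills the front; the time dial is on the top.
- drawer (a joint): Drawer travel in m along the cabinet's -x axis: 0 fully home, 0.135 at its hard stop. Sprung shut with 2 N when home and 3.5 N far out, plus drag of 30 N per m/s. From 0.105 a roller catch adds up to 9 N; let go before about 0.127 it runs home by itself within 2 s, beyond that the catch draws it to the stop and holds it with about 4 N. Pushed in past the catch it springs home by itself.
- drawer_handle (a point): Centre of the drawer's level steel bar handle, 12 mm thick, 160 mm long, parallel to the cabinet's front, 88 mm above the counter, 45 mm clear of the drawer's white front panel (12 mm thick, 396 mm wide, 10 to 98 mm above the counter). Moves with the drawer; its axes are the cabinet's.
- dial (a joint): Angle of the time dial in rad, growing clockwise seen from above, with four sprung clicks: 0 the short white bar mark, 0.6 one yellow dot, 1.2 two dots, 1.8 three dots. Stops at -0.04 and 1.84. Let go, it settles into the nearest click; getting over a click takes about 0.15 N m.
- dial_grip (a point): On the dial's axis, at the top of its black bar grip, 162 mm above the counter. The bar is 56 mm long, 15 mm wide and 27 mm high and stands on a disc of 52 mm diameter, 10 mm high, on the cabinet's top. This point's x axis runs along the bar towards the white pointer line and turns with the dial; its z axis is up.
- mat: Blue silicone mat, 300 x 250 mm and 3 mm thick, fixed on the counter, on which the emblem stands start. Origin at the middle of its underside.
- pocket0 (a point): Centre of the floor of drawer pocket 0 (moves with the drawer). Each round pocket is 56 mm across and 12 mm deep, its floor 14 mm above the counter; the five lie in one row 64 mm apart, parallel to the front panel, 64 mm behind its inner face, and 71 mm in front of the cabinet's face when the drawer is at its stop. Inside the closed cabinet there are 98 mm of headroom above the counter.
- pocket1 (a point): Centre of the floor of drawer pocket 1 (moves with the drawer). Each round pocket is 56 mm across and 12 mm deep, its floor 14 mm above the counter; the five lie in one row 64 mm apart, parallel to the front panel, 64 mm behind its inner face, and 71 mm in front of the cabinet's face when the drawer is at its stop. Inside the closed cabinet there are 98 mm of headroom above the counter.
- pocket2 (a point): Centre of the floor of drawer pocket 2 (moves with the drawer). Each round pocket is 56 mm across and 12 mm deep, its floor 14 mm above the counter; the five lie in one row 64 mm apart, parallel to the front panel, 64 mm behind its inner face, and 71 mm in front of the cabinet's face when the drawer is at its stop. Inside the closed cabinet there are 98 mm of headroom above the counter.
- pocket3 (a point): Centre of the floor of drawer pocket 3 (moves with the drawer). Each round pocket is 56 mm across and 12 mm deep, its floor 14 mm above the counter; the five lie in one row 64 mm apart, parallel to the front panel, 64 mm behind its inner face, and 71 mm in front of the cabinet's face when the drawer is at its stop. Inside the closed cabinet there are 98 mm of headroom above the counter.
- pocket4 (a point): Centre of the floor of drawer pocket 4 (moves with the drawer). Each round pocket is 56 mm across and 12 mm deep, its floor 14 mm above the counter; the five lie in one row 64 mm apart, parallel to the front panel, 64 mm behind its inner face, and 71 mm in front of the cabinet's face when the drawer is at its stop. Inside the closed cabinet there are 98 mm of headroom above the counter.
- stand1: Emblem stand whose emblem is green: round brass foot 50 mm across and 14 mm high, beech stem 36 mm across up to 64 mm, on it the resin-domed emblem disc, 66 mm high in all, about 0.26 kg, heavy foot. Origin at the centre of its underside, z up through the emblem. May be absent.
- stand2: Emblem stand whose emblem is yellow: round brass foot 50 mm across and 14 mm high, beech stem 36 mm across up to 64 mm, on it the resin-domed emblem disc, 66 mm high in all, about 0.26 kg, heavy foot. Origin at the centre of its underside, z up through the emblem. May be absent.
- stand3: Emblem stand whose emblem is red: round brass foot 50 mm across and 14 mm high, beech stem 36 mm across up to 64 mm, on it the resin-domed emblem disc, 66 mm high in all, about 0.26 kg, heavy foot. Origin at the centre of its underside, z up through the emblem. May be absent.
- stand4: Emblem stand whose emblem is blue: round brass foot 50 mm across and 14 mm high, beech stem 36 mm across up to 64 mm, on it the resin-domed emblem disc, 66 mm high in all, about 0.26 kg, heavy foot. Origin at the centre of its underside, z up through the emblem. May be absent.
- stand5: Emblem stand whose emblem is orange: round brass foot 50 mm across and 14 mm high, beech stem 36 mm across up to 64 mm, on it the resin-domed emblem disc, 66 mm high in all, about 0.26 kg, heavy foot. Origin at the centre of its underside, z up through the emblem. May be absent.
- bowl: Red resin lawn bowl resting on its side on the counter, 127 mm across and 116 mm high. Bystander. Origin at the centre of its underside.
- bob: Brass plumb bob standing point up, 40 mm across, 100 mm high. Bystander. Origin at the centre of its underside.
- level: Steel spirit level, 230 x 22 x 46 mm, lying along its x axis. Bystander. Origin at the centre of its underside.
- mallet: Small ash mallet lying along its x axis, 290 mm long; head 65 x 115 x 55 mm at the +x end, 26 mm handle. Bystander. Origin 100 mm from the middle of the head, on the counter.
Not all that is in view belongs to the job. What is shaped like the stand1 but purple is not meant.

How it is judged (in metres and radians):
On the way, in this order (a step that is already met when the one before it is completed fails the run):
1. the drawer is pulled out to its stop (beyond 128 mm) and stays there (value of joint drawer above 0.128 m), for 0.3 s.
2. with the drawer still out, every stand is upright on the floor of a pocket (value of joint drawer above 0.12 m and (distance between stand1 and pocket0 below 0.009 m or distance between stand1 and pocket1 below 0.009 m or distance between stand1 and pocket2 below 0.009 m or distance between stand1 and pocket3 below 0.009 m or distance between stand1 and pocket4 below 0.009 m) and angle between each of stand1, stand2, stand3, stand4, stand5's own z axis and vertical below 0.15 rad and (distance between stand2 and pocket0 below 0.009 m or distance between stand2 and pocket1 below 0.009 m or distance between stand2 and pocket2 below 0.009 m or distance between stand2 and pocket3 below 0.009 m or distance between stand2 and pocket4 below 0.009 m) and (distance between stand3 and pocket0 below 0.009 m or distance between stand3 and pocket1 below 0.009 m or distance between stand3 and pocket2 below 0.009 m or distance between stand3 and pocket3 below 0.009 m or distance between stand3 and pocket4 below 0.009 m) and (distance between stand4 and pocket0 below 0.009 m or distance between stand4 and pocket1 below 0.009 m or distance between stand4 and pocket2 below 0.009 m or distance between stand4 and pocket3 below 0.009 m or distance between stand4 and pocket4 below 0.009 m) and (distance between stand5 and pocket0 below 0.009 m or distance between stand5 and pocket1 below 0.009 m or distance between stand5 and pocket2 below 0.009 m or distance between stand5 and pocket3 below 0.009 m or distance between stand5 and pocket4 below 0.009 m)), for 0.3 s.
3. the drawer is slid home (within 5 mm) with the stands in their pockets (value of joint drawer below 0.005 m and (distance between stand1 and pocket0 below 0.009 m or distance between stand1 and pocket1 below 0.009 m or distance between stand1 and pocket2 below 0.009 m or distance between stand1 and pocket3 below 0.009 m or distance between stand1 and pocket4 below 0.009 m) and angle between each of stand1, stand2, stand3, stand4, stand5's own z axis and vertical below 0.15 rad and (distance between stand2 and pocket0 below 0.009 m or distance between stand2 and pocket1 below 0.009 m or distance between stand2 and pocket2 below 0.009 m or distance between stand2 and pocket3 below 0.009 m or distance between stand2 and pocket4 below 0.009 m) and (distance between stand3 and pocket0 below 0.009 m or distance between stand3 and pocket1 below 0.009 m or distance between stand3 and pocket2 below 0.009 m or distance between stand3 and pocket3 below 0.009 m or distance between stand3 and pocket4 below 0.009 m) and (distance between stand4 and pocket0 below 0.009 m or distance between stand4 and pocket1 below 0.009 m or distance between stand4 and pocket2 below 0.009 m or distance between stand4 and pocket3 below 0.009 m or distance between stand4 and pocket4 below 0.009 m) and (distance between stand5 and pocket0 below 0.009 m or distance between stand5 and pocket1 below 0.009 m or distance between stand5 and pocket2 below 0.009 m or distance between stand5 and pocket3 below 0.009 m or distance between stand5 and pocket4 below 0.009 m)), for 0.3 s.
At the end, for the whole second after the job is handed in: The drawer is home within 5 mm, the dial stands at the two dots (1.2 rad, within 0.12), and every stand present is at rest, upright within 0.15 rad, with its underside within 9 mm of the floor centre of a pocket (all of step 3 and value of joint dial between 1.08 and 1.32 rad and linear speed of each of stand1, stand2, stand3, stand4, stand5 below 0.03 m/s); the robot touches nothing.
It fails at once if the bowl is shifted by more than 25 mm (distance of bowl from where it was at the start of the episode above 0.025 m).
It fails at once if the plumb bob is shifted by more than 25 mm (distance of bob from where it was at the start of the episode above 0.025 m).
It fails at once if the spirit level is shifted by more than 25 mm (distance of level from where it was at the start of the episode above 0.025 m).
It fails at once if the mallet is shifted by more than 25 mm (distance of mallet from where it was at the start of the episode above 0.025 m).
Of stand1, stand2, stand3, stand4, stand5 only 3 to 5 are there at a start; the rules pass over those that are not, and their reading is None.
At some moment in a run one of stand1, stand2, stand3, stand4, stand5 may be knocked a few centimetres aside while the robot is not near it.
Once in a run the grip may slacken for a moment while it holds something.
It also fails if it takes over 210 s, if anything falls off the work surface, if the arm or the gripper's body presses on something with over 40 N, if the wrist force passes 120 N, or if a joint passes its speed limit or range.

## Working session

There is one attempt and no reset: what is moved stays moved. The work goes in short steps, Python scripts to look and compute and a shell command to move; the robot and the scene stay as the last step left them, time stands still between calls to the robot, and variables do not carry over. Pictures are saved under pics/ and viewed, at most 14 in all, crops included, and the job is handed in when it is done.

```bash
ls; mkdir -p pics; python3 - <<'E'
from station import observe, vision, arm
import cv2,numpy as np
for n in ["scene","top"]:
    d=vision.get_image(n); cv2.imwrite(f"pics/{n}0.png",cv2.resize(d["color"][:,:,::-1],(800,600),interpolation=cv2.INTER_CUBIC))
    print(n,{k:(np.round(v,4).tolist() if k!="color" else 0) for k,v in d.items()})
print(observe())
E
```

```text
pics
scene {'color': 0, 'fx': 461.1608, 'fy': 461.1608, 'cx': 282.5037, 'cy': 213.7042, 'pose': [[0.4835, -0.6501, 0.5862, 1.3331], [0.8752, 0.3721, -0.3092, -0.4974], [-0.0171, 0.6626, 0.7488, 1.0916], [0.0, 0.0, 0.0, 1.0]]}
top {'color': 0, 'fx': 450.4239, 'fy': 450.4239, 'cx': 284.9185, 'cy': 210.8647, 'pose': [[-0.0257, 0.9982, -0.0541, 0.511], [-0.9997, -0.0255, 0.0038, -0.0699], [0.0024, 0.0541, 0.9985, 1.404], [0.0, 0.0, 0.0, 1.0]]}
{'time': 0.1, 'joint_pos': array([-7.92290334e+01,  6.67305714e+00,  8.26299053e+01, -8.05371120e-04,
        9.07582014e+01, -2.16731314e+00]), 'qvel': array([ 0.03572425, -0.13548379, -0.09400613, -0.0215269 ,  0.08877497,
        0.0359205 ]), 'joint_efforts': array([ 4.08522304e-03, -7.33661699e+01, -6.33785534e+01, -5.52630198e-06,
        5.28823395e-03, -9.24687527e-06]), 'ee_pos': array([ 0.15107239, -0.65770845,  0.23063804]), 'tool_rot': array([[ 9.74611864e-01,  2.23901024e-01, -2.13307561e-04],
       [ 2.23901124e-01, -9.74611303e-01,  1.04607597e-03],
       [ 2.63255200e-05, -1.06727785e-03, -9.99999430e-01]]), 'force': array([ 0.63720149, -0.23900405,  0.03791145]), 'torque': array([-0.00423664,  0.02898226,  0.05047596]), 'gripper_force': 0.0, 'grip_width': 1.0008719848423586}
```

View pics/scene0.png

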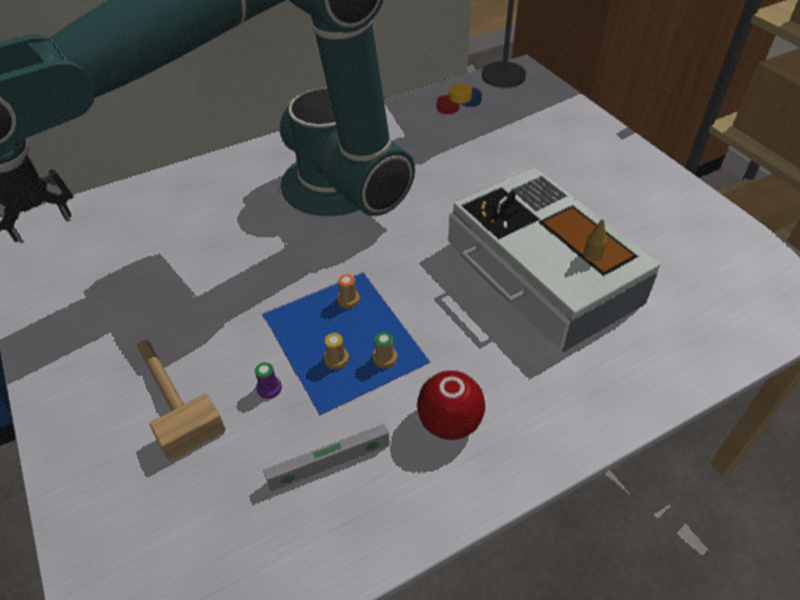

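View pics/top0.png

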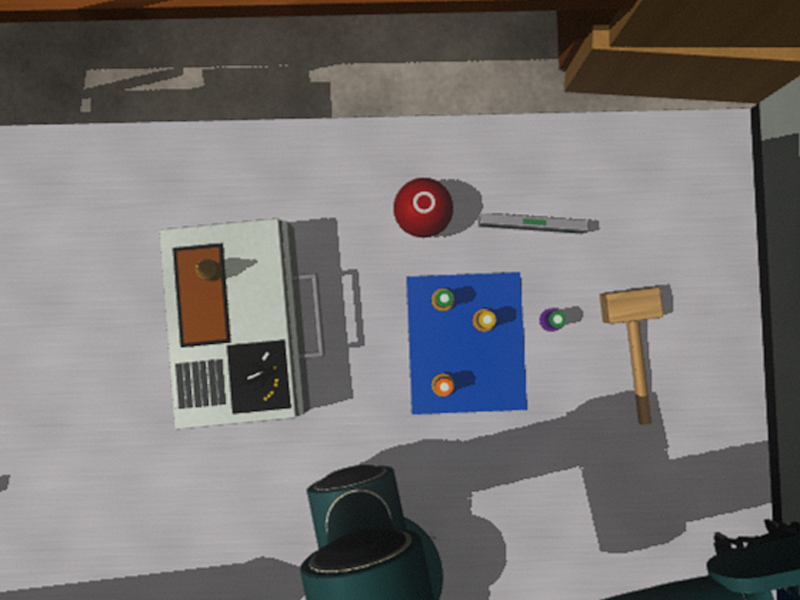

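Candidates for the stands, in the top picture (800x600): green (444,298), yellow (485,319) and orange (443,385), all on the mat. The purple decoy with a green cap at (553,319) is off the mat. The coloured discs at scene (460,97) are irrelevant. I choose green, yellow and orange. The drawer handle is at about (310,316) in the top picture, and the dial is at about (258,376). The bob stands on the cabinet top at (207,269).

```bash
cat > h.py <<'E'
from station import observe, vision, arm
import cv2,numpy as np
def grab(n,name=None,box=None,s=1):
    d=vision.get_image(n)
    if name:
        x0,y0,x1,y1=box or (0,0,560,420)
        cv2.imwrite(f"pics/{name}.png",cv2.resize(d["color"][y0:y1,x0:x1,::-1],None,fx=s,fy=s,interpolation=cv2.INTER_CUBIC))
    return d
def ray(d,p):
    v=np.array([(p[0]-d["cx"])/d["fx"],-(p[1]-d["cy"])/d["fy"],-1.]); P=np.array(d["pose"])
    return P[:3,3],P[:3,:3]@v
def plane(d,p,z):
    o,v=ray(d,p); return o+v*(z-o[2])/v[2]
def tri(*dps):
    A=np.zeros((3,3));b=np.zeros(3)
    for d,p in dps:
        o,v=ray(d,p);v=v/np.linalg.norm(v);M=np.eye(3)-np.outer(v,v);A+=M;b+=M@o
    return np.linalg.solve(A,b)
def proj(d,X):
    P=np.array(d["pose"]);c=P[:3,:3].T@(np.asarray(X)-P[:3,3])
    return np.array([d["cx"]+d["fx"]*c[0]/-c[2],d["cy"]-d["fy"]*c[1]/-c[2]])
E
python3 - <<'E'
from h import *
grab("top","topc",(105,140,371,306),3)
grab("scene","scenec",(180,110,470,320),2.75)
E
```

```text
(no output)
```

View pics/topc.png

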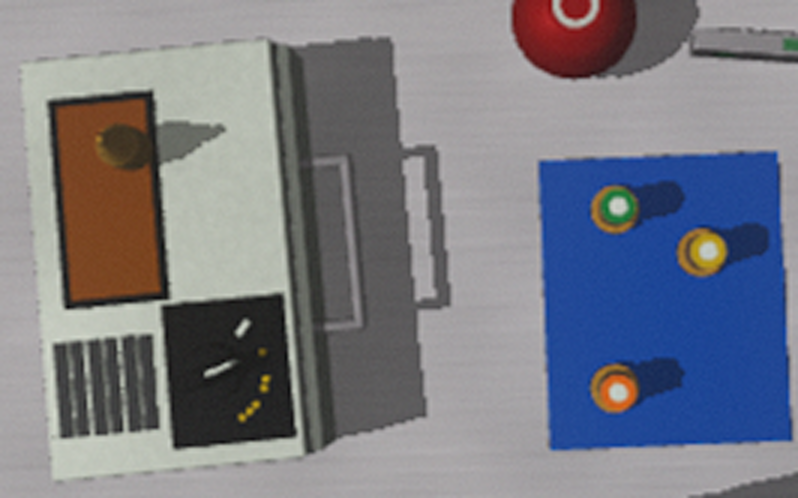

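View pics/scenec.png

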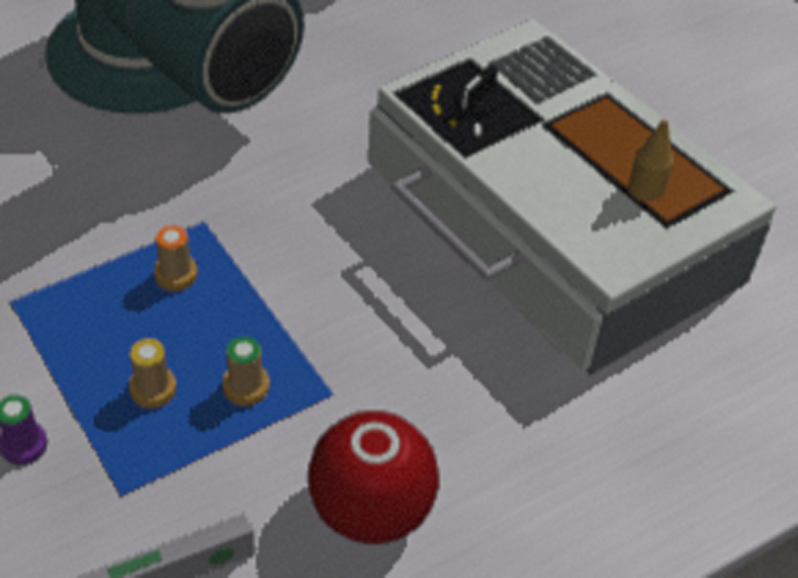

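The top crop shows the front top edge at (270,38)-(307,455), the handle at (349,157)-(360,325), the dial marks at bar (242,327) and dots (262,352), (266,383), (248,412), and the white pointer line at (205,374)-(235,363). The scene crop shows the emblem caps at (172,236), (147,351) and (244,349), and the handle at (412,178)-(500,266).

```bash
cat > m.py <<'E'
from h import *
T=grab("top");S=grab("scene")
t=lambda x,y:((x)/3+105-.33,(y)/3+140-.33)
s=lambda x,y:((x)/2.75+180-.3,(y)/2.75+110-.3)
r=lambda a:np.round(a,4)
for n,a,b in [("or",(618,393),(172,236)),("ye",(708,251),(147,351)),("gr",(618,206),(244,349))]:
    X=tri((T,t(*a)),(S,s(*b)));print(n,r(X),r(plane(T,t(*a),.069)))
for n,a,b in [("h1",(349,157),(497,268)),("h2",(360,325),(402,183)),("cA",(270,38),(608,303)),("cB",(307,455),(382,95)),("cD",(22,63),(775,209))]:
    X=tri((T,t(*a)),(S,s(*b)));print(n,r(X))
for a in [(270,38),(307,455),(22,63),(52,480)]: print("c",r(plane(T,t(*a),.125)))
for a in [(349,157),(360,325)]: print("h",r(plane(T,t(*a),.094)))
for a in [(242,327),(262,352),(266,383),(248,412)]: print("mark",r(plane(T,t(*a),.125)))
for a in [(205,374),(235,363)]: print("line",r(plane(T,t(*a),.162)))
E
python3 m.py
```

```text
or [ 0.4049 -0.1463  0.0682] [ 0.4049 -0.1464  0.069 ]
ye [ 0.5418 -0.2397  0.0694] [ 0.5421 -0.2393  0.069 ]
gr [ 0.5888 -0.1517  0.0692] [ 0.5889 -0.1516  0.069 ]
h1 [0.6444 0.1145 0.1001]
h2 [0.48   0.1053 0.0918]
cA [0.7549 0.179  0.119 ]
cB [0.3584 0.1544 0.1116]
cD [0.7372 0.4174 0.1183]
c [0.7546 0.1792 0.125 ]
c [0.3591 0.1503 0.125 ]
c [0.7365 0.4156 0.125 ]
c [0.342  0.3895 0.125 ]
h [0.6418 0.1101 0.094 ]
h [0.4786 0.1024 0.094 ]
mark [0.4804 0.2096 0.125 ]
mark [0.4564 0.1911 0.125 ]
mark [0.4273 0.1878 0.125 ]
mark [0.4006 0.2051 0.125 ]
line [0.4393 0.2359 0.162 ]
line [0.4486 0.2084 0.162 ]
```

```bash
python3 -m inch '[[[0.02,-0.023,0,0,0,0,-1],[0.05,-0.057,0,0,0,0,-1],[0.075,-0.086,0,0,0,0,-1],[0.1,-0.114,0,0,0,0,-1],[0.125,-0.143,0,0,0,0,-1],[0.15,-0.172,0,0,0,0,-1],[0.175,-0.2,0,0,0,0,-1],[0.2,-0.229,0,0,0,0,-1],[0.22,-0.252,0,0,0,0,-1],[0.228,-0.261,0,0,0,0,-1]]]'
```

```text
time: 1.13
ee_pos: [0.3161, -0.3497, 0.2317]
tool_rot: [[0.974, 0.226, 0.001], [0.226, -0.974, -0.0], [0.001, 0.001, -1.0]]
force: [-0.1, -0.6, 0.7]
grip_width: 1.001
gripper_force: 0.0
```

```bash
python3 -m inch '[[[0.02,-0.023,0,0,0,0.02,-1],[0.05,-0.057,0,0,0,0.04,-1],[0.075,-0.086,0,0,0,0.06,-1],[0.1,-0.114,0,0,0,0.08,-1],[0.125,-0.143,0,0,0,0.1,-1],[0.15,-0.172,0,0,0,0.12,-1],[0.175,-0.2,0,0,0,0.154,-1],[0.2,-0.229,0,0,0,0.154,-1],[0.22,-0.252,0,0,0,0.154,-1],[0.228,-0.261,0,0,0,0.154,-1]]]'; python3 - <<'E'
from h import *
d=grab("wrist","w1",None,1.4)
o=observe();print(o["ee_pos"].round(4),o["tool_rot"].round(4).tolist(),np.round(d["pose"],4).tolist(),d["fx"])
E
```

```text
time: 1.97
ee_pos: [0.4799, -0.0442, 0.2312]
tool_rot: [[0.997, 0.074, 0.0], [0.074, -0.997, 0.001], [0.0, -0.001, -1.0]]
force: [0.8, -0.2, 0.2]
grip_width: 0.998
gripper_force: 0.0
[ 0.48   -0.0442  0.231 ] [[0.9972, 0.0746, -0.0002], [0.0746, -0.9972, 0.0007], [-0.0002, -0.0007, -1.0]] [[0.0747, 0.9507, 0.3011, 0.557], [-0.9972, 0.0714, 0.0221, -0.0391], [-0.0005, -0.3019, 0.9533, 0.3743], [0.0, 0.0, 0.0, 1.0]] 372.11905903997587
```

View pics/w1.png

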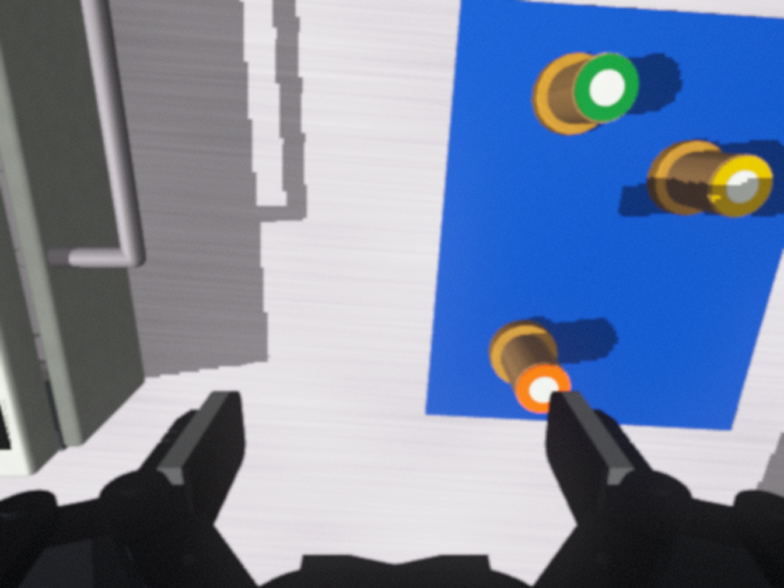

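The wrist view shows the green cap (607,88), yellow (741,185) and orange (543,388). They have brass feet and beech stems and stand on the mat, so the choice is confirmed. The handle bar runs from (98,0) to its corner at (133,255).

```bash
python3 - <<'E'
from h import *
W=grab("wrist");T=grab("top")
w=lambda x,y:(x/1.4-.15,y/1.4-.15)
t=lambda x,y:((x)/3+105-.33,(y)/3+140-.33)
for n,a,b in [("or",(543,388),(618,393)),("ye",(741,185),(708,251)),("gr",(607,88),(618,206))]:
    print(n,plane(W,w(*a),.069).round(4),tri((W,w(*a)),(T,t(*b))).round(4))
for a in [(98,0),(115,125),(131,240)]: print(plane(W,w(*a),.088).round(4))
print("corner tri",tri((W,w(133,252)),(T,t(360,325))).round(4))
E
```

```text
or [ 0.4054 -0.1469  0.069 ] [ 0.4051 -0.1467  0.0687]
ye [ 0.5426 -0.2396  0.069 ] [ 0.5423 -0.2393  0.0694]
gr [ 0.5881 -0.1524  0.069 ] [ 0.5883 -0.1516  0.0712]
[0.6071 0.1104 0.088 ]
[0.5492 0.1071 0.088 ]
[0.4884 0.1035 0.088 ]
corner tri [0.4794 0.1045 0.0834]
```

```bash
python3 -m inch '[[[0.02,-0.03,0,0,0,0,0],[0.04,-0.06,0,0,0,0,0],[0.06,-0.09,0,0,0,0,0],[0.075,-0.12,0,0,0,0,0],[0.085,-0.137,0,0,0,0,0],[0.091,-0.145,0,0,0,0,0],[0.091,-0.145,0.02,0,0,0,0],[0.091,-0.145,0.04,0,0,0,0],[0.091,-0.145,0.06,0,0,0,0],[0.091,-0.145,0.06,0,0,0,0]]]' 40;  python3 - <<'E'
from h import *
d=grab("wrist","w2",None,1.4)
for y in (.1075,): print(*(proj(d,(x,y+(x-.56)*.065,.088)).round(0)*1.4 for x in (.5,.56,.62)))
E
```

```text
time: 2.95
ee_pos: [0.5577, 0.1021, 0.1675]
tool_rot: [[0.998, 0.07, -0.005], [0.07, -0.998, -0.001], [-0.005, 0.001, -1.0]]
force: [-0.8, 0.1, -1.3]
grip_width: 0.502
gripper_force: 0.0
[382.2 421.4] [382.2 303.8] [382.2 166.6]
```

View pics/w2.png

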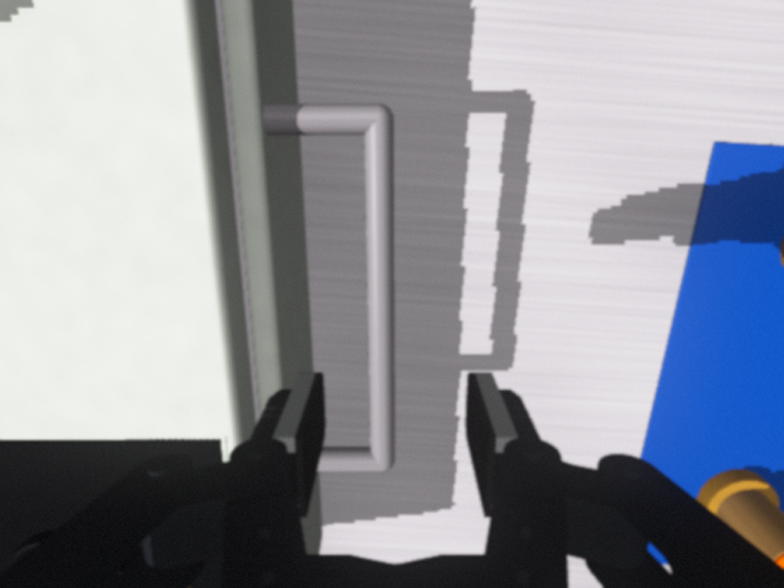

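The bar runs vertically at u≈381, between the fingers (310 and 480). I descend and close.

```bash
python3 -m inch '[[[0,-0.001,0.025,0,0,0,0],[0,-0.002,0.05,0,0,0,0],[0,-0.003,0.075,0,0,0,0],[0,-0.003,0.09,0,0,0,0],[0,-0.003,0.1,0,0,0,0],[0,-0.003,0.1,0,0,0,0],[0,-0.003,0.1,0,0,0,1],[0,-0.003,0.1,0,0,0,1],[0,-0.003,0.1,0,0,0,1],[0,-0.003,0.1,0,0,0,1]]]' 40; python3 -m inch '[[[0,0,0,0,0,0,1],[0,0.02,0,0,0,0,1],[0,0.04,0,0,0,0,1],[0,0.06,0,0,0,0,1],[0,0.08,0,0,0,0,1],[0,0.1,0,0,0,0,1],[0,0.115,0,0,0,0,1],[0,0.128,0,0,0,0,1],[0,0.137,0,0,0,0,1],[0,0.14,0,0,0,0,1]]]' 60
```

```text
time: 3.83
ee_pos: [0.5596, 0.1073, 0.0732]
tool_rot: [[0.997, 0.072, 0.002], [0.072, -0.997, 0.001], [0.002, -0.001, -1.0]]
force: [-0.3, 1.9, 6.1]
grip_width: 0.12
gripper_force: 39.0
time: 4.67
ee_pos: [0.5695, -0.0272, 0.0732]
tool_rot: [[0.997, 0.072, 0.002], [0.072, -0.997, 0.013], [0.003, -0.013, -1.0]]
force: [-5.8, 73.4, 13.2]
grip_width: 0.11
gripper_force: 63.0
```

```bash
python3 -m inch '[[[0,-0.003,0,0,0,0,1],[0,-0.006,0,0,0,0,1],[0,-0.006,0,0,0,0,0.5],[0,-0.006,0,0,0,0,0],[0,-0.006,0,0,0,0,0],[0,-0.006,-0.03,0,0,0,0],[0,-0.006,-0.06,0,0,0,0],[0,-0.006,-0.09,0,0,0,0],[0,-0.006,-0.12,0,0,0,0],[0,-0.006,-0.15,0,0,0,0]]]'; python3 -m inch '[[[0,-0.03,-0.03,0,0,0,0],[-0.02,-0.06,-0.06,0,0,0,0],[-0.04,-0.09,-0.08,0,0,0,0],[-0.06,-0.12,-0.08,0,0,0,0],[-0.08,-0.12,-0.08,0,0,0,0],[-0.08,-0.12,-0.08,0,0,0,0],[-0.08,-0.12,-0.08,0,0,0,0],[-0.08,-0.12,-0.08,0,0,0,0],[-0.08,-0.12,-0.08,0,0,0,0],[-0.08,-0.12,-0.08,0,0,0,0]]]'; python3 - <<'E'
from h import *
grab("wrist","w3",None,1.4); grab("top","top3",(105,140,371,306),3)
E
```

```text
time: 5.5
ee_pos: [0.5682, -0.0269, 0.2229]
tool_rot: [[0.997, 0.071, -0.0], [0.071, -0.997, -0.0], [-0.0, 0.0, -1.0]]
force: [1.0, -0.3, -0.4]
grip_width: 0.502
gripper_force: 0.0
time: 6.33
ee_pos: [0.4806, 0.0869, 0.3008]
tool_rot: [[0.997, 0.071, -0.001], [0.071, -0.997, -0.0], [-0.001, 0.0, -1.0]]
force: [0.3, 0.3, 0.2]
grip_width: 0.502
gripper_force: 0.0
```

View pics/w3.png

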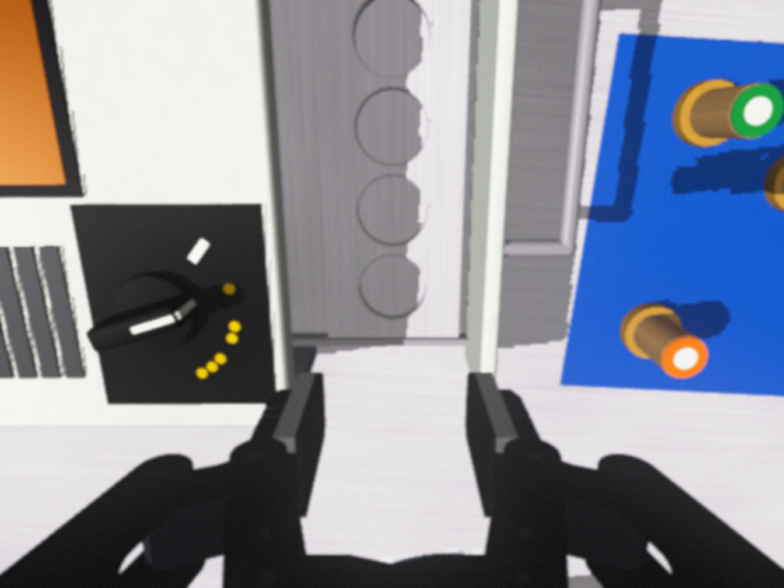

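The drawer is out and holds. The pocket rims in the wrist view are centred near (393,286), (393,210), (393,127) and (393,37). The dial pointer line runs (132,330)-(175,317), pointing at the one-dot mark (229,289). The stands are unmoved.

```bash
python3 - <<'E'
from h import *
W=grab("wrist");T=grab("top")
w=lambda x,y:(x/1.4-.15,y/1.4-.15)
P=[plane(W,w(*a),.026) for a in [(393.5,286),(393,210),(393,127),(393,37)]]
P=np.array(P);print(P.round(4), np.linalg.norm(np.diff(P,axis=0),axis=1))
th=np.arctan2(*(P[3]-P[0])[[1,0]]);print("ang",np.degrees(th))
for p in P: print("top px (crop3)",((proj(T,p)-[105,140]+.33)*3).round(0))
# front edge of cabinet top, wrist
for a in [(262,0),(290,380)]: print("edge",plane(W,w(*a),.125).round(4))
for a in [(199,251),(229,289),(233,332),(211,366)]: print("mark",plane(W,w(*a),.125).round(4))
for a in [(90,337),(132,328),(178,312),(194,306)]: print("bar",plane(W,w(*a),.162).round(4))
E
```

```text
[[0.4341 0.0843 0.026 ]
 [0.4973 0.0892 0.026 ]
 [0.5603 0.0937 0.026 ]
 [0.6223 0.0981 0.026 ]] [0.06338713 0.06313947 0.0622268 ]
ang 4.167395826115653
top px (crop3) [387. 367.]
top px (crop3) [381. 304.]
top px (crop3) [376. 243.]
top px (crop3) [370. 182.]
edge [0.6201 0.169  0.125 ]
edge [0.3922 0.1514 0.125 ]
mark [0.4774 0.2091 0.125 ]
mark [0.4539 0.191  0.125 ]
mark [0.4244 0.1891 0.125 ]
mark [0.3988 0.2043 0.125 ]
bar [0.4308 0.261  0.162 ]
bar [0.4382 0.2361 0.162 ]
bar [0.45  0.209 0.162]
bar [0.4543 0.1997 0.162 ]
```

View pics/top3.png

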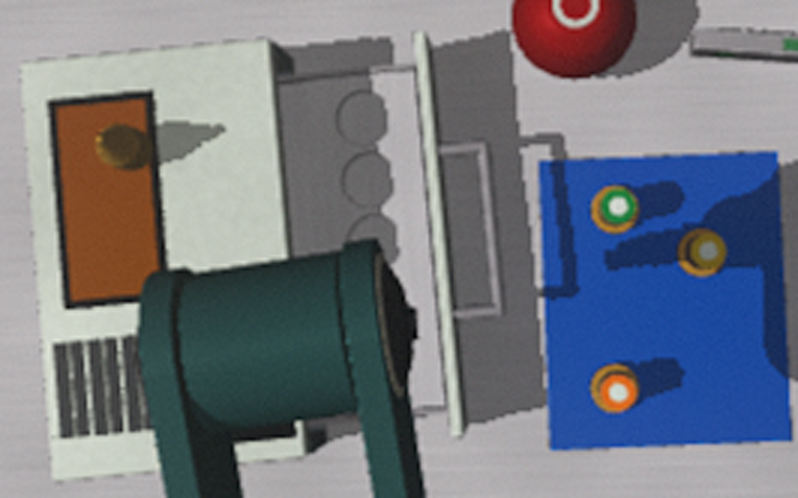

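```bash
python3 -m inch '[[[-0.01,0.03,0,0,0,0,-1],[-0.025,0.065,0,0,0,0,-1],[-0.04,0.1,0.01,0,0,0,-1],[-0.055,0.135,0.025,0,0,0,-1],[-0.07,0.17,0.045,0,0,0,-1],[-0.08,0.195,0.07,0,0,0,-1],[-0.087,0.215,0.095,0,0,0,-1],[-0.092,0.2275,0.12,0,0,0,-1],[-0.092,0.2275,0.14,0,0,0,-1],[-0.092,0.2275,0.15,0,0,0,-1]]]' 50;  python3 -m inch '[[[0,0,0.01,0,0,0,-1],[0,0,0.02,0,0,0,-1],[0,0,0.02,0,0,0,-1],[0,0,0.02,0,0,0,-1],[0,0,0.02,0,0,0,-1],[0,0,0.02,0,0,0,-1],[0,0,0.02,0,0,0,-1],[0,0,0.02,0,0,0,-1],[0,0,0.02,0,0,0,-1],[0,0,0.02,0,0,0,-1]]]'; python3 - <<'E'
from h import *
d=grab("wrist","w4",None,1.4); o=observe();print(o["ee_pos"].round(4)); print((proj(d,(.4052,-.1466,.069))*1.4).round())
E
```

```text
time: 7.37
ee_pos: [0.4036, -0.1466, 0.1487]
tool_rot: [[0.998, 0.07, -0.003], [0.07, -0.998, 0.001], [-0.002, -0.001, -1.0]]
force: [0.4, -0.1, -0.7]
grip_width: 1.0
gripper_force: 0.0
time: 8.2
ee_pos: [0.4046, -0.1461, 0.1314]
tool_rot: [[0.997, 0.072, 0.0], [0.072, -0.997, -0.0], [0.0, 0.0, -1.0]]
force: [0.3, 0.1, -0.4]
grip_width: 1.0
gripper_force: 0.0
[ 0.4046 -0.1461  0.1314]
[395. 322.]
```

View pics/w4.png

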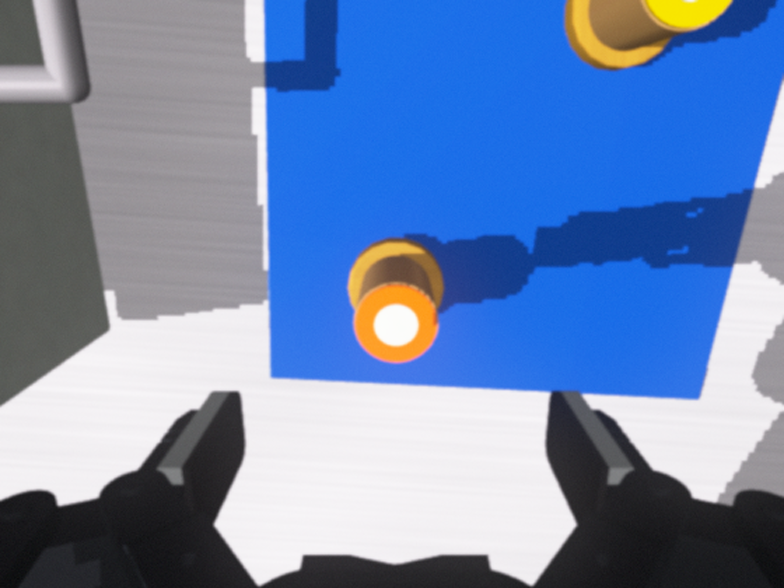

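The orange cap is at (396,323) against a predicted (395,322), so it is centred. I grasp it.

```bash
python3 -m inch '[[[0,0,0.03,0,0,0,-1],[0,0,0.06,0,0,0,-1],[0,0,0.085,0,0,0,-1],[0,0,0.1,0,0,0,-1],[0,0,0.105,0,0,0,-1],[0,0,0.105,0,0,0,-1],[0,0,0.105,0,0,0,1],[0,0,0.105,0,0,0,1],[0,0,0.105,0,0,0,1],[0,0,0.105,0,0,0,1]]]' 50;  python3 -m inch '[[[0,0,0,0,0,0,1],[0,0,-0.01,0,0,0,1],[0,0,-0.03,0,0,0,1],[0,0,-0.06,0,0,0,1],[0,0,-0.09,0,0,0,1],[0,0,-0.12,0,0,0,1],[0,0,-0.14,0,0,0,1],[0,0,-0.15,0,0,0,1],[0,0,-0.15,0,0,0,1],[0,0,-0.15,0,0,0,1]]]' 50; python3 -c "
from h import *
print(observe()['ee_pos'].round(4))"
```

```text
time: 9.08
ee_pos: [0.4051, -0.1463, 0.0272]
tool_rot: [[0.997, 0.072, 0.001], [0.072, -0.997, -0.001], [0.001, 0.001, -1.0]]
force: [-0.3, 0.3, -0.1]
grip_width: 0.452
gripper_force: 0.0
time: 9.92
ee_pos: [0.4044, -0.146, 0.1757]
tool_rot: [[0.997, 0.072, -0.0], [0.072, -0.997, 0.0], [-0.0, -0.0, -1.0]]
force: [1.2, -0.9, -3.3]
grip_width: 0.407
gripper_force: 50.4
[ 0.4044 -0.146   0.1757]
```

```bash
python3 -m inch '[[[0.004,-0.02,0,0,0,0,1],[0.01,-0.05,0,0,0,0,1],[0.017,-0.085,0,0,0,0,1],[0.024,-0.12,0,0,0,0,1],[0.031,-0.155,0,0,0,0,1],[0.037,-0.19,0,0,0,0,1],[0.042,-0.215,0,0,0,0,1],[0.0445,-0.228,0,0,0,0,1],[0.0445,-0.228,0.02,0,0,0,1],[0.0445,-0.228,0.04,0,0,0,1]]]' 50;  python3 -m inch '[[[0,0,0.02,0,0,0,1],[0,0,0.04,0,0,0,1],[0,0,0.055,0,0,0,1],[0,0,0.055,0,0,0,1],[0,0,0.055,0,0,0,1],[0,0,0.055,0,0,0,1],[0,0,0.055,0,0,0,1],[0,0,0.055,0,0,0,1],[0,0,0.055,0,0,0,1],[0,0,0.055,0,0,0,1]]]' 50;  python3 - <<'E'
from h import *
d=grab("wrist","w5",None,1.4);o=observe();p=o["ee_pos"];print(p.round(4),o["grip_width"],o["gripper_force"])
print("pocketA rim px",(proj(d,(.433,.0844,.026))*1.4).round(),"cap",(proj(d,(p[0]+.0006,p[1],p[2]-.0237+.066))*1.4).round())
E
```

```text
time: 10.75
ee_pos: [0.4322, 0.0855, 0.1345]
tool_rot: [[0.997, 0.074, -0.001], [0.074, -0.997, -0.0], [-0.001, 0.0, -1.0]]
force: [-0.4, -0.3, -3.8]
grip_width: 0.406
gripper_force: 51.1
time: 11.58
ee_pos: [0.4328, 0.0845, 0.0817]
tool_rot: [[0.997, 0.072, 0.001], [0.072, -0.997, 0.0], [0.001, -0.0, -1.0]]
force: [-0.1, 0.2, -2.7]
grip_width: 0.41
gripper_force: 51.0
[0.4328 0.0845 0.0816] 0.40943205831031754 51.015198826789856
pocketA rim px [394. 329.] cap [393. 482.]
```

View pics/w5.png

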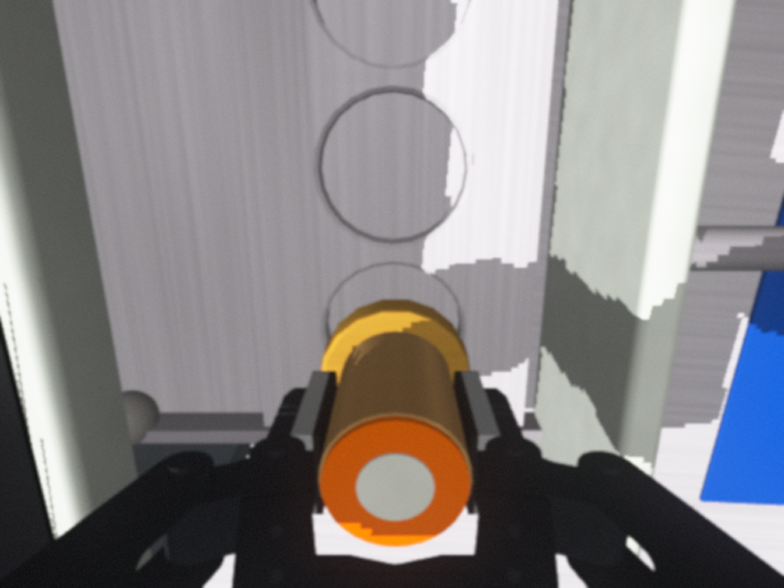

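The stand hangs level over pocket A, with its rim centre at u≈394.5 (predicted 394). Pocket B's rim spans 320-468 and 88-242, so its centre is (394,165).

```bash
python3 - <<'E'
from h import *
d=grab("wrist")
w=lambda x,y:(x/1.4-.15,y/1.4-.15)
pr=[plane(d,w(*a),.026) for a in [(320,165),(468,165),(394,88),(394,242)]]
print(np.round(pr,4), np.mean(pr[:2],0).round(4),np.mean(pr[2:],0).round(4))
a=[plane(d,w(*a),.026) for a in [(394.5,263)]];print(np.round(a,4))
f=plane(d,w(395,300),.0579+.014);print("foot top edge",f)
print("cap c",plane(d,w(395,483),.124))
E
```

```text
[[0.496  0.1164 0.026 ]
 [0.5    0.0617 0.026 ]
 [0.5245 0.091  0.026 ]
 [0.4691 0.087  0.026 ]] [0.498  0.0891 0.026 ] [0.4968 0.089  0.026 ]
[[0.4607 0.0862 0.026 ]]
foot top edge [0.46037699 0.08596468 0.0719    ]
cap c [0.43332776 0.08400831 0.124     ]
```

```bash
python3 -m inch '[[[0,0,0.012,0,0,0,1],[0,0,0.024,0,0,0,1],[0,0,0.034,0,0,0,1],[0,0,0.04,0,0,0,1],[0,0,0.043,0,0,0,1],[0,0,0.043,0,0,0,1],[0,0,0.043,0,0,0,1],[0,0,0.043,0,0,0,1],[0,0,0.043,0,0,0,1],[0,0,0.043,0,0,0,1]]]' 50;  python3 -m inch '[[[0,0,0,0,0,0,0],[0,0,0,0,0,0,-0.2],[0,0,0,0,0,0,-0.3],[0,0,0,0,0,0,-0.3],[0,0,-0.02,0,0,0,-0.3],[0,0,-0.05,0,0,0,-0.3],[0,0,-0.08,0,0,0,-0.3],[0,0,-0.12,0,0,0,-0.3],[0,0,-0.15,0,0,0,-0.3],[0,0,-0.15,0,0,0,-0.3]]]' 50;  python3 - <<'E'
from h import *
d=grab("wrist","w6",None,1.4);o=observe();p=o["ee_pos"];print(p.round(4))
print((proj(d,(.433,.0844,.08))*1.4).round(),(proj(d,(.4052,-.1466,.069))*1.4).round())
T=grab("top")
for n,(c,) in {"g":((.5885,-.152,.069),),"y":((.5423,-.2394,.069),)}.items() if 0 else []: pass
for n,c in (("g",(.5885,-.152,.069)),("y",(.5423,-.2394,.069))):
    u,v=proj(T,c).round().astype(int);print(n,u,v,T["color"][v-1:v+2,u-4:u+5].mean(0).round().tolist())
E
```

```text
time: 12.52
ee_pos: [0.4325, 0.0845, 0.0383]
tool_rot: [[0.997, 0.072, -0.001], [0.072, -0.997, -0.0], [-0.001, 0.0, -1.0]]
force: [-5.3, -0.7, 6.6]
grip_width: 0.41
gripper_force: 51.6
time: 13.35
ee_pos: [0.4344, 0.0848, 0.1949]
tool_rot: [[0.997, 0.072, 0.008], [0.072, -0.997, 0.001], [0.008, -0.001, -1.0]]
force: [1.0, 0.3, 0.8]
grip_width: 0.65
gripper_force: 0.0
[0.4338 0.0847 0.1917]
[394. 292.] [800. 362.]
g 311 208 [[40.0, 128.0, 67.0], [163.0, 184.0, 161.0], [206.0, 210.0, 202.0], [202.0, 206.0, 197.0], [200.0, 205.0, 195.0], [203.0, 207.0, 199.0], [173.0, 192.0, 174.0], [84.0, 144.0, 99.0], [26.0, 122.0, 56.0]]
y 341 223 [[104.0, 89.0, 33.0], [109.0, 107.0, 88.0], [113.0, 119.0, 115.0], [112.0, 117.0, 114.0], [112.0, 117.0, 114.0], [112.0, 117.0, 116.0], [112.0, 112.0, 97.0], [105.0, 93.0, 49.0], [106.0, 87.0, 25.0]]
```

View pics/w6.png

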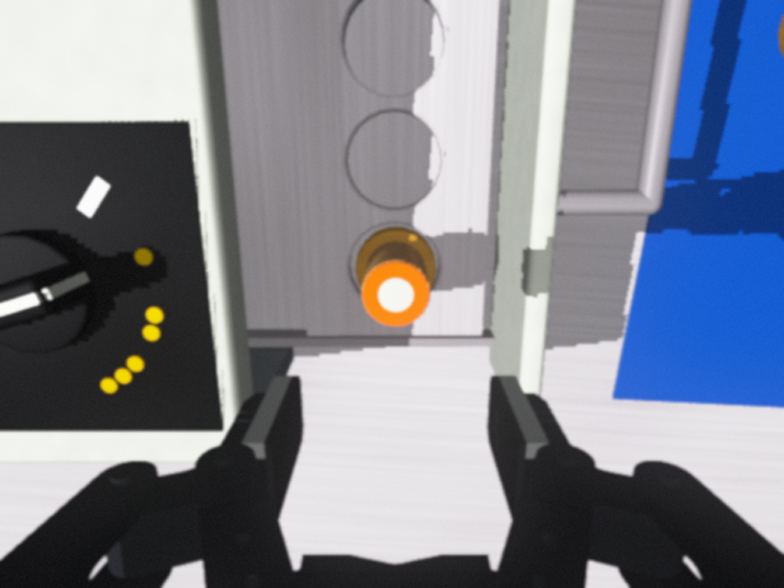

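Orange is seated: its cap is at (395,294) against a predicted (394,292). Next is green.

```bash
python3 -m inch '[[[0.015,0.027,0,0,0,0,-1],[0.033,0.06,0,0,0,0,-1],[0.052,0.094,0,0,0,0,-1],[0.07,0.127,0,0,0,0,-1],[0.088,0.16,0,0,0,0,-1],[0.106,0.192,0,0,0,0,-1],[0.122,0.22,0.01,0,0,0,-1],[0.132,0.239,0.03,0,0,0,-1],[0.137,0.247,0.05,0,0,0,-1],[0.137,0.247,0.058,0,0,0,-1]]]' 50;  python3 -m inch '[[[0,0,0,0,0,0,-1],[0,0,0,0,0,0,-1],[0,0,0,0,0,0,-1],[0,0,0,0,0,0,-1],[0,0,0,0,0,0,-1],[0,0,0,0,0,0,-1],[0,0,0,0,0,0,-1],[0,0,0,0,0,0,-1],[0,0,0,0,0,0,-1],[0,0,0,0,0,0,-1]]]' 50; cat > cap.py <<'E'
from h import *
import sys
# coloured cap ring centroid near a guess (x y), from wrist and top; hue range args
x,y,z,h0,h1=map(float,sys.argv[1:6])
print(observe()["ee_pos"].round(4))
for n in ("wrist","top"):
    d=grab(n);H=cv2.cvtColor(d["color"],cv2.COLOR_RGB2HSV)
    m=((H[...,0]>=h0)&(H[...,0]<=h1)&(H[...,1]>110)&(H[...,2]>70)).astype(np.uint8)
    u,v=proj(d,(x,y,z));R=45 if n=="wrist" else 14
    k=np.zeros_like(m);cv2.circle(k,(int(u),int(v)),R,1,-1);c,_=cv2.findContours(m*k,cv2.RETR_EXTERNAL,cv2.CHAIN_APPROX_NONE)
    if c:
        c=max(c,key=cv2.contourArea);(a,b),r=cv2.minEnclosingCircle(c);print(n,(round(u),round(v)),(a,b),r,plane(d,(a,b),z).round(4))
E
python3 cap.py .5884 -.152 .069 55 85
```

```text
time: 14.28
ee_pos: [0.5861, -0.1533, 0.1253]
tool_rot: [[0.998, 0.07, -0.005], [0.07, -0.998, 0.002], [-0.005, -0.002, -1.0]]
force: [0.2, 1.2, -0.4]
grip_width: 0.997
gripper_force: 0.0
time: 15.12
ee_pos: [0.587, -0.152, 0.1304]
tool_rot: [[0.997, 0.072, 0.0], [0.072, -0.997, 0.0], [0.0, 0.0, -1.0]]
force: [0.2, 0.1, -0.0]
grip_width: 1.001
gripper_force: 0.0
[ 0.587  -0.152   0.1304]
wrist (281, 230) (281.1490478515625, 230.2346649169922) 28.852001190185547 [ 0.588 -0.152  0.069]
```

```bash
python3 -m inch '[[[0.001,0,0.03,0,0,0,-1],[0.001,0,0.06,0,0,0,-1],[0.001,0,0.085,0,0,0,-1],[0.001,0,0.1,0,0,0,-1],[0.001,0,0.104,0,0,0,-1],[0.001,0,0.104,0,0,0,-1],[0.001,0,0.104,0,0,0,1],[0.001,0,0.104,0,0,0,1],[0.001,0,0.104,0,0,0,1],[0.001,0,0.104,0,0,0,1]]]' 50;  python3 -m inch '[[[0,0,0,0,0,0,1],[0,0,-0.01,0,0,0,1],[0,0,-0.03,0,0,0,1],[0,0,-0.06,0,0,0,1],[0,0,-0.09,0,0,0,1],[0,0,-0.12,0,0,0,1],[0,0,-0.14,0,0,0,1],[0,0,-0.15,0,0,0,1],[0,0,-0.15,0,0,0,1],[0,0,-0.15,0,0,0,1]]]' 50; python3 -c "
from h import *
print(observe()['ee_pos'].round(4))"
```

```text
time: 16.05
ee_pos: [0.5885, -0.1521, 0.0274]
tool_rot: [[0.997, 0.072, 0.001], [0.072, -0.997, -0.0], [0.001, 0.001, -1.0]]
force: [0.2, -0.1, 0.5]
grip_width: 0.454
gripper_force: 0.0
time: 16.88
ee_pos: [0.5877, -0.1519, 0.1757]
tool_rot: [[0.997, 0.072, -0.0], [0.072, -0.997, 0.0], [-0.0, -0.0, -1.0]]
force: [-0.6, -0.8, -4.4]
grip_width: 0.405
gripper_force: 50.0
[ 0.5877 -0.1519  0.1757]
```

```bash
python3 -m inch '[[[0,-0.02,0,0,0,0,1],[-0.001,-0.055,0,0,0,0,1],[-0.003,-0.09,0,0,0,0,1],[-0.005,-0.125,0,0,0,0,1],[-0.006,-0.16,0,0,0,0,1],[-0.008,-0.195,0,0,0,0,1],[-0.009,-0.225,0,0,0,0,1],[-0.0096,-0.24,0,0,0,0,1],[-0.0096,-0.2468,0.02,0,0,0,1],[-0.0096,-0.2468,0.04,0,0,0,1]]]' 50;  python3 -m inch '[[[0,0,0.02,0,0,0,1],[0,0,0.04,0,0,0,1],[0,0,0.055,0,0,0,1],[0,0,0.055,0,0,0,1],[0,0,0.055,0,0,0,1],[0,0,0.055,0,0,0,1],[0,0,0.055,0,0,0,1],[0,0,0.055,0,0,0,1],[0,0,0.055,0,0,0,1],[0,0,0.055,0,0,0,1]]]' 50;  python3 cap.py .5603 .0936 .1245 55 85
```

```text
time: 17.72
ee_pos: [0.5602, 0.0952, 0.1346]
tool_rot: [[0.997, 0.074, -0.001], [0.074, -0.997, 0.0], [-0.001, -0.0, -1.0]]
force: [0.5, 0.1, -2.5]
grip_width: 0.412
gripper_force: 50.7
time: 18.55
ee_pos: [0.5609, 0.0935, 0.0818]
tool_rot: [[0.997, 0.072, 0.001], [0.072, -0.997, 0.0], [0.001, 0.0, -1.0]]
force: [-0.4, 0.4, -2.8]
grip_width: 0.408
gripper_force: 50.8
[0.5609 0.0935 0.0818]
wrist (280, 348) (279.0, 348.0) 45.000099182128906 [0.5604 0.0939 0.1245]
```

```bash
python3 -m inch '[[[-0.0006,0,0.012,0,0,0,1],[-0.0006,0,0.024,0,0,0,1],[-0.0006,0,0.034,0,0,0,1],[-0.0006,0,0.04,0,0,0,1],[-0.0006,0,0.043,0,0,0,1],[-0.0006,0,0.043,0,0,0,1],[-0.0006,0,0.043,0,0,0,1],[-0.0006,0,0.043,0,0,0,1],[-0.0006,0,0.043,0,0,0,1],[-0.0006,0,0.043,0,0,0,1]]]' 50;  python3 -m inch '[[[0,0,0,0,0,0,0],[0,0,0,0,0,0,-0.2],[0,0,0,0,0,0,-0.3],[0,0,0,0,0,0,-0.3],[0,0,-0.02,0,0,0,-0.3],[0,0,-0.05,0,0,0,-0.3],[0,0,-0.08,0,0,0,-0.3],[0,0,-0.12,0,0,0,-0.3],[0,0,-0.15,0,0,0,-0.3],[0,0,-0.15,0,0,0,-0.3]]]' 50;  python3 cap.py .5603 .0936 .08 55 85; python3 cap.py .433 .0844 .08 5 17;  python3 cap.py .5423 -.2394 .069 20 32
```

```text
time: 19.48
ee_pos: [0.5599, 0.0935, 0.0384]
tool_rot: [[0.997, 0.072, -0.001], [0.072, -0.997, -0.0], [-0.001, 0.0, -1.0]]
force: [-7.0, -0.5, 7.3]
grip_width: 0.41
gripper_force: 51.5
time: 20.32
ee_pos: [0.562, 0.0937, 0.1954]
tool_rot: [[0.997, 0.072, 0.009], [0.072, -0.997, 0.001], [0.009, -0.0, -1.0]]
force: [1.0, 0.3, 1.4]
grip_width: 0.646
gripper_force: 0.0
[0.562  0.0937 0.1954]
wrist (281, 209) (282.0, 209.5) 23.135570526123047 [0.56  0.093 0.08 ]
[0.5606 0.0935 0.1894]
wrist (281, 359) (281.339599609375, 344.1448059082031) 32.54412078857422 [0.4469 0.0852 0.08  ]
top (232, 263) (229.5, 263.5) 5.700977325439453 [0.4328 0.091  0.08  ]
[0.5597 0.0934 0.187 ]
top (341, 223) (340.4277038574219, 223.30723571777344) 5.897850513458252 [ 0.5422 -0.2386  0.069 ]
```

```bash
python3 -m inch '[[[-0.003,0.025,0,0,0,0,-1],[-0.008,0.06,0,0,0,0,-1],[-0.013,0.1,0,0,0,0,-1],[-0.018,0.14,0,0,0,0,-1],[-0.023,0.18,0,0,0,0,-1],[-0.028,0.22,0,0,0,0,-1],[-0.033,0.26,0.01,0,0,0,-1],[-0.038,0.295,0.03,0,0,0,-1],[-0.041,0.32,0.05,0,0,0,-1],[-0.0415,0.3305,0.058,0,0,0,-1]]]' 50;  python3 -m inch '[[[0,0,0,0,0,0,-1],[0,0,0,0,0,0,-1],[0,0,0,0,0,0,-1],[0,0,0,0,0,0,-1],[0,0,0,0,0,0,-1],[0,0,0,0,0,0,-1],[0,0,0,0,0,0,-1],[0,0,0,0,0,0,-1],[0,0,0,0,0,0,-1],[0,0,0,0,0,0,-1]]]' 50; python3 cap.py .5423 -.2394 .069 20 32
```

```text
time: 21.45
ee_pos: [0.5406, -0.2416, 0.1263]
tool_rot: [[0.998, 0.069, -0.004], [0.069, -0.998, 0.001], [-0.004, -0.002, -1.0]]
force: [-0.1, 0.1, -1.6]
grip_width: 0.994
gripper_force: 0.0
time: 22.28
ee_pos: [0.5424, -0.2391, 0.1303]
tool_rot: [[0.997, 0.072, 0.0], [0.072, -0.997, 0.0], [0.0, -0.0, -1.0]]
force: [0.1, -0.8, 0.2]
grip_width: 1.0
gripper_force: 0.0
[ 0.5424 -0.2391  0.1303]
wrist (282, 232) (282.2861022949219, 231.85169982910156) 29.364866256713867 [ 0.5424 -0.2398  0.069 ]
```

```bash
python3 -m inch '[[[0,0.0005,0.03,0,0,0,-1],[0,0.0005,0.06,0,0,0,-1],[0,0.0005,0.085,0,0,0,-1],[0,0.0005,0.1,0,0,0,-1],[0,0.0005,0.104,0,0,0,-1],[0,0.0005,0.104,0,0,0,-1],[0,0.0005,0.104,0,0,0,1],[0,0.0005,0.104,0,0,0,1],[0,0.0005,0.104,0,0,0,1],[0,0.0005,0.104,0,0,0,1]]]' 50;  python3 -m inch '[[[0,0,0,0,0,0,1],[0,0,-0.01,0,0,0,1],[0,0,-0.03,0,0,0,1],[0,0,-0.06,0,0,0,1],[0,0,-0.09,0,0,0,1],[0,0,-0.12,0,0,0,1],[0,0,-0.14,0,0,0,1],[0,0,-0.15,0,0,0,1],[0,0,-0.15,0,0,0,1],[0,0,-0.15,0,0,0,1]]]' 50; python3 -c "
from h import *
print(observe()['ee_pos'].round(4))"
```

```text
time: 23.22
ee_pos: [0.5429, -0.2399, 0.0274]
tool_rot: [[0.997, 0.072, 0.001], [0.072, -0.997, -0.001], [0.001, 0.001, -1.0]]
force: [-0.0, -0.1, -0.1]
grip_width: 0.456
gripper_force: 0.0
time: 24.05
ee_pos: [0.5423, -0.2396, 0.1757]
tool_rot: [[0.997, 0.072, -0.0], [0.072, -0.997, 0.0], [-0.0, -0.0, -1.0]]
force: [1.0, 0.1, -2.8]
grip_width: 0.41
gripper_force: 50.1
[ 0.5423 -0.2396  0.1757]
```

```bash
python3 -m inch '[[[0.01,-0.02,0,0,0,0,1],[0.028,-0.055,0,0,0,0,1],[0.046,-0.09,0,0,0,0,1],[0.064,-0.125,0,0,0,0,1],[0.082,-0.16,0,0,0,0,1],[0.1,-0.195,0,0,0,0,1],[0.118,-0.23,0,0,0,0,1],[0.136,-0.265,0,0,0,0,1],[0.154,-0.3,0,0,0,0,1],[0.165,-0.322,0,0,0,0,1]]]' 50;  python3 -m inch '[[[0.005,-0.009,0,0,0,0,1],[0.005,-0.009,0.02,0,0,0,1],[0.005,-0.009,0.05,0,0,0,1],[0.005,-0.009,0.08,0,0,0,1],[0.005,-0.009,0.094,0,0,0,1],[0.005,-0.009,0.094,0,0,0,1],[0.005,-0.009,0.094,0,0,0,1],[0.005,-0.009,0.094,0,0,0,1],[0.005,-0.009,0.094,0,0,0,1],[0.005,-0.009,0.094,0,0,0,1]]]' 50;  python3 - <<'E'
from h import *
d=grab("wrist","w7",None,1.4);p=observe()["ee_pos"];print(p.round(4))
print((proj(d,(.688,.1029,.026))*1.4).round(),(proj(d,(p[0],p[1],p[2]+.0425))*1.4).round(),(proj(d,(.688+.028*.9974,.1029+.028*.072,.026))*1.4).round())
E
```

```text
time: 24.88
ee_pos: [0.684, 0.0967, 0.1735]
tool_rot: [[0.997, 0.073, -0.003], [0.073, -0.997, 0.0], [-0.003, -0.001, -1.0]]
force: [0.6, -0.7, -2.6]
grip_width: 0.406
gripper_force: 50.3
time: 25.72
ee_pos: [0.6889, 0.1027, 0.0841]
tool_rot: [[0.997, 0.072, 0.002], [0.072, -0.997, 0.0], [0.002, -0.0, -1.0]]
force: [-0.6, -1.1, -2.1]
grip_width: 0.413
gripper_force: 50.4
[0.6888 0.1027 0.0838]
[393. 330.] [392. 484.] [393. 264.]
```

View pics/w7.png

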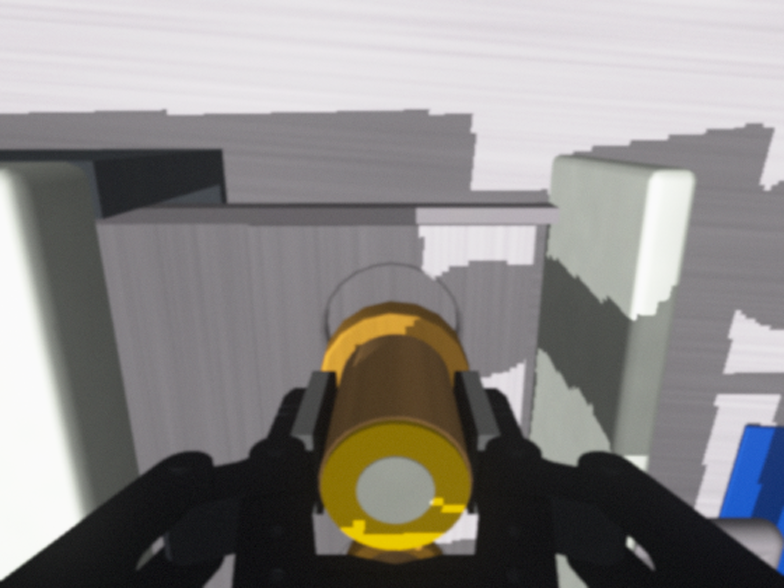

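The pocket rim's far edge is at (393,263) against a predicted (393,264), so it is aligned. I lower yellow.

```bash
python3 -m inch '[[[-0.0006,0,0.012,0,0,0,1],[-0.0006,0,0.024,0,0,0,1],[-0.0006,0,0.034,0,0,0,1],[-0.0006,0,0.04,0,0,0,1],[-0.0006,0,0.0435,0,0,0,1],[-0.0006,0,0.0435,0,0,0,1],[-0.0006,0,0.0435,0,0,0,1],[-0.0006,0,0.0435,0,0,0,1],[-0.0006,0,0.0435,0,0,0,1],[-0.0006,0,0.0435,0,0,0,1]]]' 50;  python3 -m inch '[[[0,0,0,0,0,0,0],[0,0,0,0,0,0,-0.2],[0,0,0,0,0,0,-0.3],[0,0,0,0,0,0,-0.3],[0,0,-0.02,0,0,0,-0.3],[0,0,-0.05,0,0,0,-0.3],[0,0,-0.08,0,0,0,-0.3],[0,0,-0.12,0,0,0,-0.3],[0,0,-0.15,0,0,0,-0.3],[0,0,-0.15,0,0,0,-0.3]]]' 50; python3 -m inch '[[[-0.03,-0.01,-0.01,0,0,0,0],[-0.07,-0.02,-0.03,0,0,0,0],[-0.105,-0.03,-0.05,0,0,0,0],[-0.14,-0.04,-0.07,0,0,0,0],[-0.175,-0.05,-0.09,0,0,0,0],[-0.2,-0.05,-0.11,0,0,0,0],[-0.2,-0.05,-0.13,0,0,0,0],[-0.2,-0.05,-0.13,0,0,0,0],[-0.2,-0.05,-0.13,0,0,0,0],[-0.2,-0.05,-0.13,0,0,0,0]]]'; python3 - <<'E'
from h import *
d=grab("wrist","w8",None,1.4);p=observe()["ee_pos"];print(p.round(4))
for c in ((.433,.0844,.08),(.5603,.0936,.08),(.688,.1029,.08)):print((proj(d,c)*1.4).round())
E
```

```text
time: 26.6
ee_pos: [0.6876, 0.1026, 0.0385]
tool_rot: [[0.997, 0.072, -0.0], [0.072, -0.997, 0.0], [-0.0, -0.0, -1.0]]
force: [-0.1, 0.9, -1.8]
grip_width: 0.408
gripper_force: 50.5
time: 27.43
ee_pos: [0.6896, 0.1029, 0.1969]
tool_rot: [[0.997, 0.072, 0.009], [0.072, -0.997, 0.001], [0.009, -0.0, -1.0]]
force: [0.7, -0.7, 1.1]
grip_width: 0.648
gripper_force: 0.0
time: 28.27
ee_pos: [0.4847, 0.1381, 0.3179]
tool_rot: [[0.997, 0.072, -0.001], [0.072, -0.997, -0.0], [-0.001, 0.0, -1.0]]
force: [0.8, 0.5, -0.3]
grip_width: 0.505
gripper_force: 0.0
[0.4848 0.1381 0.3175]
[458. 311.]
[465. 138.]
[473. -75.]
```

View pics/w8.png

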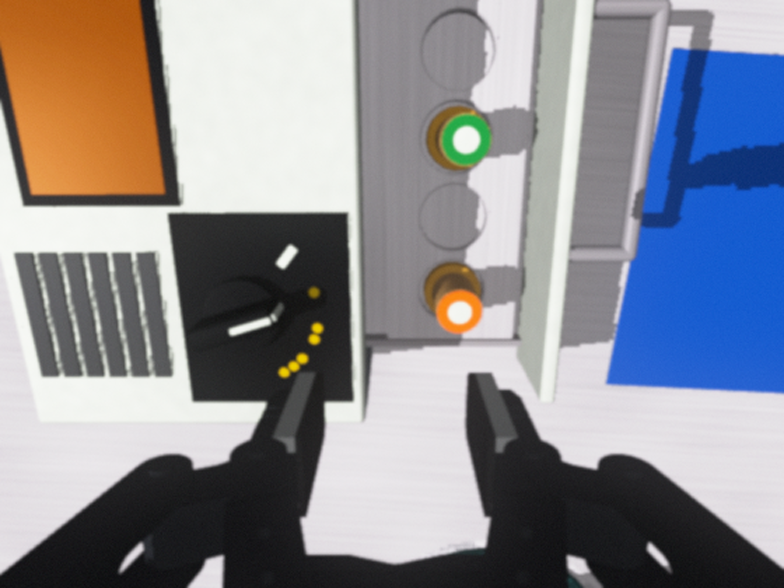

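Orange (459,312) and green (466,139) sit where predicted, and the dial is still at one dot. I check yellow from the top camera and fit the dial centre.

```bash
python3 cap.py .688 .1029 .08 20 32; python3 - <<'E'
from h import *
from scipy.optimize import least_squares
w=lambda x,y:(x/1.4-.15,y/1.4-.15)
W=grab("wrist")
D=[[plane(W,w(*a),.125)[:2] for a in [(287,256),(314,293),(316,333),(293,366)]],
[[.4804,.2096],[.4564,.1911],[.4273,.1878],[.4006,.2051]],[[.4774,.2091],[.4539,.191],[.4244,.1891],[.3988,.2043]]]
for M in D:
    M=np.array(M)
    f=lambda p:np.r_[*[M[i]-p[:2]-p[3]*np.array([np.cos(p[2]-.6*i),np.sin(p[2]-.6*i)]) for i in range(4)]]
    r=least_squares(f,[.438,.237,-.6,.05]);print(r.x.round(4),np.abs(r.fun).max().round(4))
for a in [(190,338),(230,331),(271,319),(283,308)]:print(plane(W,w(*a),.162).round(4))
E
```

```text
[0.4848 0.1381 0.3175]
top (224, 177) (224.21739196777344, 177.02174377441406) 6.524630069732666 [0.6874 0.1018 0.08  ]
[ 0.4364  0.2372 -0.6077  0.0506] 0.0005
[ 0.4386  0.2386 -0.6067  0.051 ] 0.0011
[ 0.4362  0.2379 -0.6093  0.0502] 0.0001
[0.4311 0.2604 0.162 ]
[0.4376 0.2356 0.162 ]
[0.4472 0.2105 0.162 ]
[0.4549 0.2033 0.162 ]
```

```bash
python3 -m inch '[[[0.012,0.03,0,0,0,0,0],[0.027,0.065,0,0,0,0,0],[0.042,0.1,0.02,0,0,0,0],[0.057,0.135,0.04,0,0,0,0],[0.068,0.16,0.06,0,0,0,0],[0.0724,0.1712,0.08,0,0,0,0],[0.0724,0.1712,0.105,0,0,0,0],[0.0724,0.1712,0.13,0,0,0,0],[0.0724,0.1712,0.14,0,0,0,0],[0.0724,0.1712,0.14,0,0,0,0]]]' 40;  python3 -m inch '[[[0,0,0,0,0,0,0],[0,0,0.02,0,0,0,0],[0,0,0.05,0,0,0,0],[0,0,0.08,0,0,0,0],[0,0,0.1,0,0,0,0],[0,0,0.105,0,0,0,0],[0,0,0.105,0,0,0,0],[0,0,0.105,0,0,0,1],[0,0,0.105,0,0,0,1],[0,0,0.105,0,0,0,1]]]' 40
```

```text
time: 29.3
ee_pos: [0.5681, -0.0274, 0.1758]
tool_rot: [[0.997, 0.072, -0.005], [0.072, -0.997, 0.0], [-0.005, -0.001, -1.0]]
force: [-0.1, 0.3, -0.8]
grip_width: 0.502
gripper_force: 0.0
time: 30.13
ee_pos: [0.5701, -0.0262, 0.0762]
tool_rot: [[0.997, 0.072, 0.003], [0.072, -0.997, 0.003], [0.003, -0.002, -1.0]]
force: [-3.1, 11.3, 9.1]
grip_width: 0.125
gripper_force: 39.0
```

```bash
python3 -m inch '[[[0,-0.001,0,0,0,0,1],[0,-0.004,0,0,0,0,1],[0,-0.01,0,0,0,0,1],[0,-0.017,0,0,0,0,1],[0,-0.025,0,0,0,0,1],[0,-0.033,0,0,0,0,1],[0,-0.041,0,0,0,0,1],[0,-0.049,0,0,0,0,1],[0,-0.057,0,0,0,0,1],[0,-0.065,0,0,0,0,1]]]' 40;  python3 -m inch '[[[0,-0.008,0,0,0,0,1],[0,-0.016,0,0,0,0,1],[0,-0.024,0,0,0,0,1],[0,-0.032,0,0,0,0,1],[0,-0.04,0,0,0,0,1],[0,-0.047,0,0,0,0,1],[0,-0.053,0,0,0,0,1],[0,-0.058,0,0,0,0,1],[0,-0.061,0,0,0,0,1],[0,-0.063,0,0,0,0,1]]]' 40; python3 -m inch '[[[0,-0.002,0,0,0,0,1],[0,-0.003,0,0,0,0,1],[0,-0.004,0,0,0,0,1],[0,-0.005,0,0,0,0,1],[0,-0.0055,0,0,0,0,1],[0,-0.006,0,0,0,0,1],[0,-0.006,0,0,0,0,1],[0,-0.006,0,0,0,0,1],[0,-0.006,0,0,0,0,1],[0,-0.006,0,0,0,0,1]]]' 40
```

```text
time: 30.97
ee_pos: [0.5654, 0.0378, 0.0762]
tool_rot: [[0.997, 0.072, 0.003], [0.072, -0.997, 0.0], [0.003, 0.0, -1.0]]
force: [-1.4, -0.3, 7.2]
grip_width: 0.123
gripper_force: 39.4
time: 31.8
ee_pos: [0.5608, 0.1009, 0.0762]
tool_rot: [[0.997, 0.072, 0.003], [0.072, -0.997, 0.001], [0.003, -0.001, -1.0]]
force: [-2.4, 1.9, 7.6]
grip_width: 0.12
gripper_force: 39.5
time: 32.63
ee_pos: [0.5604, 0.1067, 0.0763]
tool_rot: [[0.997, 0.072, 0.003], [0.072, -0.997, 0.001], [0.003, -0.001, -1.0]]
force: [-2.2, 2.5, 7.7]
grip_width: 0.116
gripper_force: 39.5
```

```bash
python3 -m inch '[[[0,0,0,0,0,0,0.6],[0,0,0,0,0,0,0.3],[0,0,0,0,0,0,0],[0,0,0,0,0,0,0],[0,0,0,0,0,0,0],[0,0,-0.02,0,0,0,0],[0,0,-0.05,0,0,0,0],[0,0,-0.085,0,0,0,0],[0,0,-0.12,0,0,0,0],[0,0,-0.15,0,0,0,0]]]' 40;  python3 -m inch '[[[0,0,-0.03,0,0,0,0],[0,0,-0.06,0,0,0,0],[0,0,-0.08,0,0,0,0],[0,0,-0.08,0,0,0,0],[0,0,-0.08,0,0,0,0],[0,0,-0.08,0,0,0,0],[0,0,-0.08,0,0,0,0],[0,0,-0.08,0,0,0,0],[0,0,-0.08,0,0,0,0],[0,0,-0.08,0,0,0,0]]]' 40;  python3 - <<'E'
from h import *
W=grab("wrist");p=observe()["ee_pos"];print(p.round(4))
# handle bar: compare brightness profile with the earlier handle line along world y at x=.56,.60
for x in (.56,.60,.62):
    ys=np.arange(.09,.13,.002);L=[]
    for y in ys:
        u,v=proj(W,(x,y,.094)).round().astype(int)
        L.append(int(W["color"][v,u].mean()) if 0<=u<560 and 0<=v<420 else -1)
    print(x,list(zip(ys.round(3).tolist(),L)))
E
```

```text
time: 33.47
ee_pos: [0.5594, 0.1062, 0.2263]
tool_rot: [[0.997, 0.072, 0.001], [0.072, -0.997, 0.0], [0.001, -0.0, -1.0]]
force: [-0.6, -0.1, 0.3]
grip_width: 0.5
gripper_force: 0.0
time: 34.3
ee_pos: [0.5594, 0.1062, 0.3033]
tool_rot: [[0.997, 0.072, -0.001], [0.072, -0.997, -0.0], [-0.001, 0.0, -1.0]]
force: [0.4, -0.5, 0.0]
grip_width: 0.501
gripper_force: 0.0
[0.5594 0.1062 0.3035]
0.56 [(0.09, 133), (0.092, 133), (0.094, 131), (0.096, 132), (0.098, 132), (0.1, 129), (0.102, 118), (0.104, 103), (0.106, 141), (0.108, 172), (0.11, 198), (0.112, 186), (0.114, 149), (0.116, 134), (0.118, 136), (0.12, 133), (0.122, 135), (0.124, 135), (0.126, 137), (0.128, 135), (0.13, 135)]
0.6 [(0.09, 135), (0.092, 135), (0.094, 133), (0.096, 133), (0.098, 132), (0.1, 133), (0.102, 134), (0.104, 127), (0.106, 98), (0.108, 117), (0.11, 172), (0.112, 200), (0.114, 207), (0.116, 174), (0.118, 138), (0.12, 131), (0.122, 133), (0.124, 131), (0.126, 129), (0.128, 132), (0.13, 132)]
0.62 [(0.09, 134), (0.092, 135), (0.094, 136), (0.096, 134), (0.098, 136), (0.1, 131), (0.102, 132), (0.104, 133), (0.106, 114), (0.108, 98), (0.11, 140), (0.112, 172), (0.114, 198), (0.116, 205), (0.118, 153), (0.12, 131), (0.122, 133), (0.124, 131), (0.126, 131), (0.128, 130), (0.13, 133)]
```

```bash
python3 -m inch '[[[-0.01,-0.012,0,0,0,-0.05,0],[-0.025,-0.03,0,0,0,-0.15,0],[-0.04,-0.05,0,0,0,-0.25,0],[-0.055,-0.07,0,0,0,-0.35,0],[-0.07,-0.09,0,0,0,-0.45,0],[-0.085,-0.11,0,0,0,-0.55,0],[-0.1,-0.125,0,0,0,-0.65,0],[-0.11,-0.135,0,0,0,-0.75,0],[-0.1126,-0.1398,0,0,0,-0.85,0],[-0.1126,-0.1398,0,0,0,-0.95,0]]]'; python3 -m inch '[[[0,0,0,0,0,-0.1,0],[0,0,0,0,0,-0.2,0],[0,0,0,0,0,-0.3,0],[0,0,0,0,0,-0.4,0],[0,0,0,0,0,-0.5,0],[0,0,0.01,0,0,-0.6,0],[0,0,0.02,0,0,-0.7,0],[0,0,0.03,0,0,-0.8,0],[0,0,0.04,0,0,-0.9,0],[0,0,0.05,0,0,-0.912,0]]]';  python3 - <<'E'
from h import *
W=grab("wrist","w9",None,1.4);o=observe();print(o["ee_pos"].round(4),o["joint_pos"].round(1),np.degrees(np.arctan2(o["tool_rot"][1,0],o["tool_rot"][0,0])))
c=np.array([.437,.2375,.162]);b=np.array([np.cos(-1.208),np.sin(-1.208),0])
for q in (c,c+.028*b,c-.028*b,(.437,.2375,.135)):print((proj(W,q)*1.4).round())
E
```

```text
time: 35.18
ee_pos: [0.4363, 0.2386, 0.304]
tool_rot: [[0.516, 0.856, 0.0], [0.856, -0.516, 0.0], [0.0, 0.0, -1.0]]
force: [0.2, 0.1, -0.6]
grip_width: 0.499
gripper_force: 0.0
time: 36.02
ee_pos: [0.4371, 0.2376, 0.2532]
tool_rot: [[-0.36, 0.933, 0.0], [0.933, 0.36, 0.0], [0.0, 0.0, -1.0]]
force: [0.5, -0.3, -0.3]
grip_width: 0.504
gripper_force: 0.0
[0.4367 0.2374 0.2511] [ 25.6 -16.1 102.1   0.   94.1   4.8] 110.81777352702348
[394. 301.]
[394. 355.]
[395. 243.]
[394. 285.]
```

View pics/w9.png

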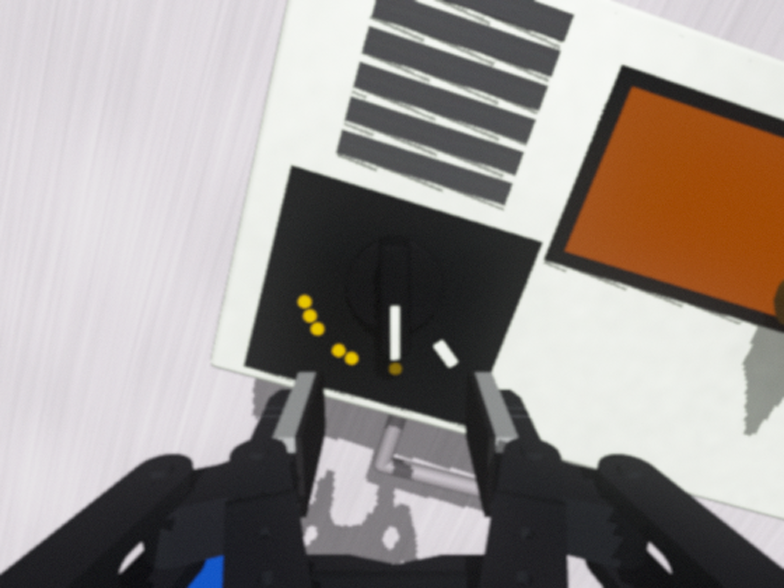

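The bar lies along u≈394 from v=240 to 360, centred between the fingers, with the one-dot mark at (395,369). The handle below shows the drawer shut. I grip and turn.

```bash
python3 -m inch '[[[0,0,0.02,0,0,0,0],[0,0,0.045,0,0,0,0],[0,0,0.07,0,0,0,0],[0,0,0.09,0,0,0,0],[0,0,0.105,0,0,0,0],[0,0,0.111,0,0,0,0],[0,0,0.111,0,0,0,0],[0,0,0.111,0,0,0,1],[0,0,0.111,0,0,0,1],[0,0,0.111,0,0,0,1]]]' 50; python3 -m inch '[[[0,0,0,0,0,0,1],[0,0,0,0,0,0,1],[0,0,0,0,0,0.08,1],[0,0,0,0,0,0.16,1],[0,0,0,0,0,0.24,1],[0,0,0,0,0,0.32,1],[0,0,0,0,0,0.4,1],[0,0,0,0,0,0.48,1],[0,0,0,0,0,0.56,1],[0,0,0,0,0,0.62,1]]]' 60
```

```text
time: 36.9
ee_pos: [0.437, 0.2377, 0.1444]
tool_rot: [[-0.355, 0.935, -0.0], [0.935, 0.355, 0.0], [0.0, -0.0, -1.0]]
force: [-5.6, -3.5, 2.5]
grip_width: 0.162
gripper_force: 48.8
time: 37.73
ee_pos: [0.4373, 0.2376, 0.1444]
tool_rot: [[0.259, 0.966, 0.001], [0.966, -0.259, 0.0], [0.001, 0.001, -1.0]]
force: [-4.3, -3.2, 6.2]
grip_width: 0.16
gripper_force: 61.9
```

```bash
python3 -m inch '[[[0,0,0,0,0,0,0.7],[0,0,0,0,0,0,0.4],[0,0,0,0,0,0,0],[0,0,0,0,0,0,0],[0,0,0,0,0,0,0],[0,0,-0.02,0,0,0,0],[0,0,-0.05,0,0,0,0],[0,0,-0.085,0,0,0,0],[0,0,-0.11,0,0,0,0],[0,0,-0.11,0,0,0,0]]]';  python3 -m inch '[[[0,0,0,0,0,0,0],[0,0,0,0,0,0,0],[0,0,0,0,0,0,0],[0,0,0,0,0,0,0],[0,0,0,0,0,0,0],[0,0,0,0,0,0,0],[0,0,0,0,0,0,0],[0,0,0,0,0,0,0],[0,0,0,0,0,0,0],[0,0,0,0,0,0,0]]]'; cat > fin.py <<'E'
from h import *
d=grab("wrist");g=d["color"].min(2);c=proj(d,(.437,.2375,.162))
k=np.zeros_like(g);cv2.circle(k,tuple(int(i) for i in c),60,1,-1)
n,l,st,ct=cv2.connectedComponentsWithStats(((g>150)*k).astype(np.uint8))
for i in range(1,n):
    if 30<st[i,4]<700:
        ys,xs=np.nonzero(l==i);vx,vy,x0,y0=cv2.fitLine(np.c_[xs,ys].astype(np.float32),cv2.DIST_L2,0,.01,.01).ravel()
        A=plane(d,(x0+10*vx,y0+10*vy),.162)-plane(d,(x0,y0),.162)
        print(st[i],ct[i].round(1),"centre",plane(d,ct[i],.162).round(4),"rad",round(float(np.arctan2(A[1],A[0])),3))
H=cv2.cvtColor(d["color"],cv2.COLOR_RGB2HSV)
m=((H[...,0]>20)&(H[...,0]<35)&(H[...,1]>150)&(H[...,2]>80)).astype(np.uint8)
n,l,st,ct=cv2.connectedComponentsWithStats(m)
for i in range(1,n):
    if st[i,4]>15: print("dot",plane(d,ct[i],.125).round(4),st[i,4])
E
python3 fin.py
```

```text
time: 38.57
ee_pos: [0.4383, 0.2382, 0.2586]
tool_rot: [[0.254, 0.967, 0.006], [0.967, -0.254, 0.003], [0.005, 0.005, -1.0]]
force: [0.2, -0.1, 1.3]
grip_width: 0.498
gripper_force: 0.0
time: 39.4
ee_pos: [0.4371, 0.2376, 0.2528]
tool_rot: [[0.254, 0.967, -0.0], [0.967, -0.254, -0.0], [-0.0, -0.0, -1.0]]
force: [1.1, -0.8, 0.3]
grip_width: 0.499
gripper_force: 0.0
[333 217   8  10  59] [337.  221.3] centre [0.4718 0.2242 0.162 ] rad -1.704
[279 219   8  38 251] [282.7 237.6] centre [0.4339 0.2221 0.162 ] rad -1.795
dot [0.4001 0.202  0.125 ] 287
dot [0.4556 0.1887 0.125 ] 95
dot [0.4253 0.1865 0.125 ] 178
```

```bash
python3 -c "
from station import arm
print(arm.job_done())"
```

```text
the job is handed in; nothing more can be done
None
```

I handed the job in at about 39 s, and no verdict came back. The orange, green and yellow stands are upright in three separate pockets and the drawer is pushed home. The dial measured about 1.19 rad, the two-dot mark, and the bowl, plumb bob, level and mallet were never touched.

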